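# Shut and latch the open sample-jar case

## Task

Close up the open mint-green sample case for transport: with the fingertips, push its lid all the way shut without slamming it, and then push the orange catch on the case's front all the way across, away from the end with the black carry handle. Touch and push only: pinch and lift nothing, leave the case standing where it is (a small nudge or turn of a centimetre or two does no harm), and leave the jars and other things around it alone.

Things in the scene. Friction and masses are not known exactly. Their poses are not given: they have to be found in the camera images.
- case: Mint-green case, loose, about 2.9 kg, with jars in black foam (tops at 62 mm). Base 150 (x) by 230 (y) by 55 mm high; 80 mm high with the lid shut. Origin: centre of the underside; z up, +x from the front (catch, robot side) to the back (hinge), +y from the carry-handle end to the other end. The black handle stands 32 mm out from the -y end.
- lid (a joint): Lid angle, rad: 0 shut, 1.57 straight up, 1.75 stop; starts at 0.9 to 1.6. A flat tray 150 mm long (hinge to front edge), 230 wide, 25 thick from rim to outer face; mint outside, golden lining inside. The stiff hinge (about 0.3 N m, 2 to 4 N at the edge) holds it wherever it is left: push its outer face all the way down.
- case_hinge (a point): Middle of the hinge line: 75 mm behind (+x of the case) the case's origin and 55 mm up; the hinge runs along the case's y. This is where the rim of the lid turns; the lid's outer face is 25 mm from it.
- lid_edge (a point): Middle of the lid's front edge on its outer face (moves with the lid): 150 mm from the hinge along the lid, 25 mm out.
- catch (a joint): Catch travel, m: 0 = fully open (handle side), 0.030 = fully across (latched, at its stop), moving along the case's +y. 0 to 0.006 at the start. Friction about 1.5 N; it stays where it is left.
- catch_top (a point): Centre of the top face of the orange catch tab on the case's front (moves with it). The tab is 26 (case x) by 16 (case y) by 36 mm high, hanging down from this point, which lies 92 mm in front (-x) of the case's origin, 74 mm up, and at case y = 5 mm plus the travel. Its back is 4 mm from the case's front face. 40 mm or more is clear on both sides.
- lid_skin: The lid's flat outer face sheet, 4 mm thick (origin on the hinge line, axes as the case's when shut).
- lid_lining: The golden lining inside the lid (origin as lid_skin). Touching it and the outer sheet together is pinching the lid.
- catch_near: The face layer of the catch tab on its handle side (-y), the side to push. Origin as catch_top.
- catch_far: The face layer of the catch tab on its other side (+y). Touching both faces at once is pinching the tab. Origin as catch_top.
- jar_pink: Loose clear jar with pink cap, 35 mm diameter, 48 mm high, beside the case's +y end. Origin: centre of the underside. Leave alone.
- jar_white: Loose jar with white cap, same size, in front of the case near its +y corner. Leave alone.
- jar_gold: Loose jar with golden cap, same size, beyond the carry-handle end. Leave alone.
- mug: White mug, 76 mm diameter, 90 mm high, to one side. Origin under its centre. Leave alone.
- tape: Roll of tan tape lying flat, 90 mm diameter, 24 mm high, to one side. Origin under its centre. Leave alone.
- marker: Marker pen, 130 mm long, 17 mm thick, lying on the table. Origin under its middle, x along the pen. Leave alone.

How it is judged (in metres and radians):
On the way, in this order (a step that is already met when the one before it is completed fails the run):
1. the lid is pushed fully shut while the catch is still open (value of joint lid below 0.03 rad and value of joint catch below 0.015 m), for 0.2 s.
2. the catch is pushed fully across with the lid shut (value of joint lid below 0.03 rad and value of joint catch above 0.026 m), for 0.2 s.
At the end, for the whole second after the job is handed in: Lid within 0.03 rad of fully shut, catch at least 26 mm of its 30 mm across, the case at rest, level and within 40 mm of where it stood, every loose jar, mug, tape and marker within 30 mm of its place and not tipped (all of step 2 and linear speed of case below 0.01 m/s and distance of case from where it was at the start of the episode below 0.04 m and angle between case's own z axis and vertical below 0.05 rad and distance of each of jar_pink, jar_white, jar_gold, mug, tape, marker from where it was at the start of the episode below 0.03 m and angle between each of jar_pink, jar_white, jar_gold, mug, tape, marker's own z axis and vertical below 0.3 rad); the robot touches nothing.
It fails at once if the catch is pushed across while the lid is still up (value of joint lid above 0.1 rad and value of joint catch above 0.015 m).
It fails at once if the lid is slammed (faster than 3.5 rad/s) (velocity of joint lid below -3.5 rad/s).
It fails at once if the lid or the catch is pinched between the fingers (both its faces touched at once) ((contact force between the fingers and lid_skin above 1 N and contact force between the fingers and lid_lining above 1 N) or (contact force between the fingers and catch_near above 1 N and contact force between the fingers and catch_far above 1 N)).
It fails at once if the case is lifted, tipped or shoved more than 40 mm (height (world z) of case above 0.015 m or angle between case's own z axis and vertical above 0.15 rad or distance of case from where it was at the start of the episode above 0.04 m).
It fails at once if a loose thing around the case is lifted, tipped over or moved more than 30 mm (height (world z) of any of jar_pink, jar_white, jar_gold, mug, tape, marker above 0.015 m or not (distance of jar_pink from where it was at the start of the episode below 0.03 m) or not (distance of jar_white from where it was at the start of the episode below 0.03 m) or not (distance of jar_gold from where it was at the start of the episode below 0.03 m) or not (distance of mug from where it was at the start of the episode below 0.03 m) or not (distance of tape from where it was at the start of the episode below 0.03 m) or not (distance of marker from where it was at the start of the episode below 0.03 m) or not (angle between jar_pink's own z axis and vertical below 0.3 rad) or not (angle between jar_white's own z axis and vertical below 0.3 rad) or not (angle between jar_gold's own z axis and vertical below 0.3 rad) or not (angle between mug's own z axis and vertical below 0.3 rad) or not (angle between tape's own z axis and vertical below 0.3 rad) or not (angle between marker's own z axis and vertical below 0.3 rad)).
It also fails if it takes over 42 s, if anything falls off the work surface, if the arm or the gripper's body presses on something with over 40 N, if the wrist force passes 120 N, or if a joint passes its speed limit or range.

## Robot

A 6-joint arm with a two-finger parallel gripper is mounted at the origin on the work surface. World frame = base frame: x ahead of the robot, y to its left, z up, the work surface at z = 0. Lengths are in mm, angles in rad, forces in N, time in s.
With the tool pointing down it reaches from about 350 to 850 mm from the base axis. Payload 8.1 kg.
Tool frame: the origin (TCP) lies on the centre line of the jaws, within the pads' length; the fingertips stand robot.tip_extent ahead of it and the grasp point (between the pads) lies 11 mm behind it (robot.tip_extent is the distance from the TCP to the fingertips, in mm); z points along the fingers, y is the line along which they close (so a half turn about z gives the same grasp; the last joint's range is limited). The gripper opens to 85 mm and grips with 20 to 120 N. Pads are 22 mm wide; open, the fingers measure 114 mm over their backs; the gripper's body (76 mm by 85 mm) begins 54 mm behind the grasp point. The pads swing forward as they close: fully open they stand 13 mm farther back than shut.
Start: joints at [1.164, 0.13, 1.488, -0, 1.523, -0.085], TCP at [189.743, 569.212, 239.292] pointing down, gripper open.
Joint ranges: [-2.96, 2.96], [-0.89, 2.26], [0.02, 2.5], [-1.34, 4.48], [0, 2.73], [-2.66, 2.66]. Speed limits (rad/s): [2.39, 2.39, 2.79, 3.14, 3.14, 3.14].

## Interface

Orientations are given as a 3x3 rotation matrix whose columns are the frame's x, y, z axes.
In Python, from cell import robot gives the robot as it stands.
- The arm moves only by the shell command python3 -m creep 'ROWS' [OPENING] [FORCE]. ROWS is JSON, a list of rows, each an object with "dp": the shift along the tool's x, y, z each as a share of 10 cm, from -1 to 1, a list of three; "angular": the turn, a rotation vector about the tool's x, y, z each as a share of 45 degrees, from -1 to 1, a list of three. In form: [{"dp": [dx, dy, dz], "angular": [rx, ry, rz]}, ...]. A call has 1 to 12 rows; each row is the pose to reach, as a shift and turn from the pose commanded when the call began, along the tool's axes at that moment; what a row does not reach only later rows make up. A row lasts 1/8 s, in which the tool goes at most 62.5 mm and 10.7 degrees, less where a joint would pass 70% of its speed; a pose out of reach is approached as far as the arm can. A call with a number of a shift or a turn outside -1 to 1 is refused whole. A call with a gripper value outside its range is refused whole. OPENING is the opening in per cent of the stroke, from 0 (shut) to 100 (fully open), set as the call begins (- or left out, the last holds). The fingers move at their own pace and stop on an object; FORCE is the grip in N (left out, the last holds). Time passes only in rows, so rows that repeat a pose let the fingers close. It gives the time, the measured TCP pose, the force, the opening and the grip force at its end, in the units of the state.
- robot.read_state(): the state, without advancing time (a new reading comes with each control period).
- robot.capture(name): name is "scene" or "top" or "wrist"; returns the picture (384x512x3 uint8, blue, green, red); there is no depth.
- robot.calibration(name): a dict with "fx", "fy", "cx", "cy" (pixels), "R" (3x3) and "t" (3): a world point X has camera coordinates R X + t; the wrist camera has in their place "mount" (4x4, takes a point from camera to tool coordinates, whose origin is the TCP and whose axes are the flange's). Camera axes: x right, y down, z forward; pixel columns grow to the right and rows downward; lengths in mm; the calibration is good to about 2 mm. The wrist camera is an equidistant fisheye: a pixel r from the principal point sees the ray r / f radians off the axis. A picture is of the moment at which its call begins: read the wrist's pose just before it. calibration takes no time and is no camera call.
- robot.sign_off(): hands the job in; it is judged then, once.
The state is a dict: "t": time; "qpos": joint angles; "joint_velocities": joint speeds; "joint_efforts": joint torques, N m; "eef_pos": TCP position; "eef_rot": TCP orientation; "ft_force": force on the tool from outside, world axes, zero at the start; "torque": the same for the moment, N m; "grip_width": opening from 0.0 (shut) to 1.0 (fully open); "gripper_force": force on a finger pad.
Only numpy, scipy, OpenCV 4.12 (cv2) and the standard library are available. Lean on these libraries where they do the work, as an engineer would, in place of code of your own. Each camera call takes 0.05 s, during which the arm holds its last target. There are 200 camera calls.

## Working session

There is one attempt and no reset: what is moved stays moved. The work goes in short steps, Python scripts to look and compute and a shell command to move; the robot and the scene stay as the last step left them, time stands still between calls to the robot, and variables do not carry over. Pictures are saved under pics/ and viewed, at most 10 in all, crops included, and the job is handed in when it is done.

```bash
ls; mkdir -p pics; python3 - <<'E'
from cell import robot
import cv2,numpy as np
a=robot.capture("scene");b=robot.capture("top")
cv2.imwrite("pics/s0.png",a);cv2.imwrite("pics/t0.png",b)
for n in("scene","top"):
    print(n,{k:np.round(v,3).tolist() for k,v in robot.calibration(n).items()})
s=robot.read_state();print(s["t"],s["eef_pos"],np.round(s["eef_rot"],3),robot.tip_extent)
E
```

```text
pics
scene {'fx': 347.318, 'fy': 347.318, 'cx': 253.658, 'cy': 183.064, 'R': [[-0.69, 0.723, -0.002], [0.439, 0.417, -0.796], [-0.575, -0.55, -0.606]], 't': [334.158, -124.62, 1419.748]}
top {'fx': 404.163, 'fy': 404.163, 'cx': 258.032, 'cy': 192.985, 'R': [[-0.005, -1.0, 0.003], [-0.996, 0.005, -0.088], [0.088, -0.003, -0.996]], 't': [10.666, 463.885, 1080.498]}
0.1 [189.54976182 568.77615195 238.37384796] [[-0.949  0.316 -0.001]
 [ 0.316  0.949 -0.001]
 [ 0.    -0.002 -1.   ]] 8.0
```

View pics/s0.png

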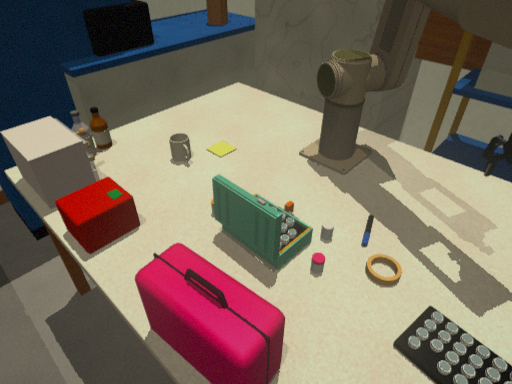

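View pics/t0.png

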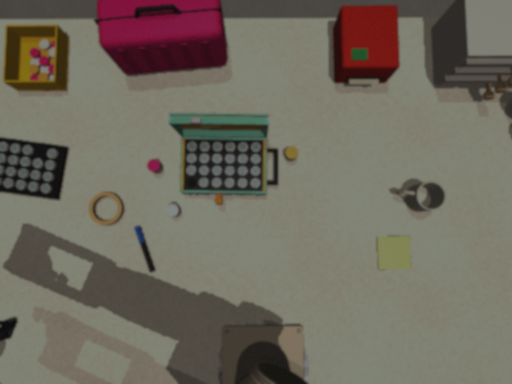

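The scene view shows the case open, with its lid near vertical and its back to the camera, and the orange catch at (289,206). The top view shows the case at about (182-268, 115-195), the handle on the right at (273,166), and the orange catch at (219,200). The white jar is at (174,210), pink at (154,166) and gold at (291,153). I'll zoom in.

```bash
cat > h.py <<'E'
from cell import robot
import numpy as np,cv2
def ray(n,u,v):
    c=robot.calibration(n);R=np.array(c["R"]);t=np.array(c["t"])
    d=R.T@[(u-c["cx"])/c["fx"],(v-c["cy"])/c["fy"],1];return -R.T@t,d
def onz(n,u,v,z):
    o,d=ray(n,u,v);return o+d*(z-o[2])/d[2]
def proj(n,X):
    c=robot.calibration(n);p=np.array(c["R"])@X+c["t"];return c["fx"]*p[0]/p[2]+c["cx"],c["fy"]*p[1]/p[2]+c["cy"]
def tri(u1,v1,u2,v2):
    a,d=ray("scene",u1,v1);b,e=ray("top",u2,v2)
    s=np.linalg.lstsq(np.c_[d,-e],b-a,rcond=None)[0];P,Q=a+s[0]*d,b+s[1]*e
    return (P+Q)/2,np.linalg.norm(P-Q)
E
python3 - <<'E'
import cv2
from h import *
t=cv2.imread("pics/t0.png");s=cv2.imread("pics/s0.png")
for n,i in(("top",t),("scene",s)):
    hsv=cv2.cvtColor(i,cv2.COLOR_BGR2HSV)
    m=cv2.inRange(hsv,(5,150,120),(17,255,255))
    k,_,st,ce=cv2.connectedComponentsWithStats(m)
    print(n,[(st[j].tolist(),ce[j].round(1).tolist()) for j in range(1,k) if st[j][4]>8])
a=cv2.resize(t[100:220,140:310],None,fx=4.5,fy=4.5,interpolation=cv2.INTER_CUBIC)
b=cv2.resize(s[165:275,195:345],None,fx=5,fy=5,interpolation=cv2.INTER_CUBIC)
cv2.imwrite("pics/t1.png",a);cv2.imwrite("pics/s1.png",b)
E
```

```text
top [([51, 40, 5, 7, 16], [53.6, 42.3]), ([29, 47, 10, 10, 19], [32.1, 49.8]), ([42, 54, 6, 3, 11], [44.5, 54.9]), ([53, 67, 2, 6, 9], [53.6, 69.7]), ([29, 74, 11, 7, 25], [34.5, 78.1]), ([216, 195, 5, 8, 32], [217.8, 198.6])]
scene [([106, 188, 17, 6, 19], [113.8, 190.5]), ([285, 201, 9, 6, 30], [289.0, 203.6])]
```

View pics/t1.png

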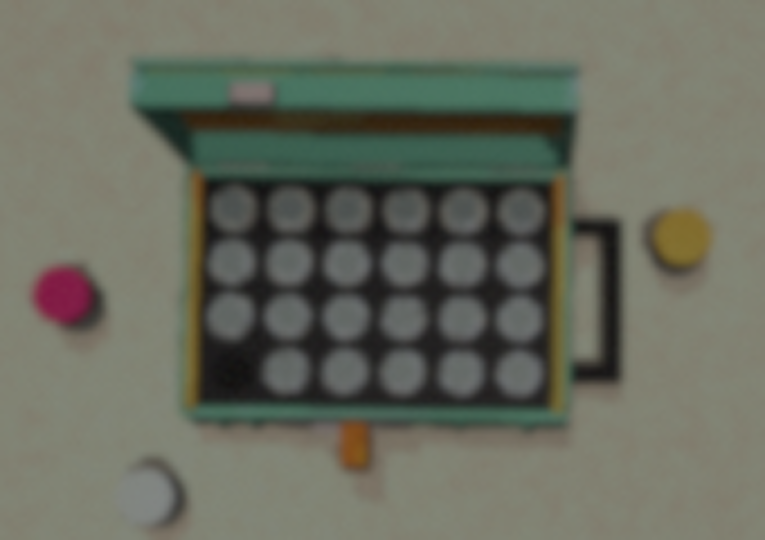

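View pics/s1.png

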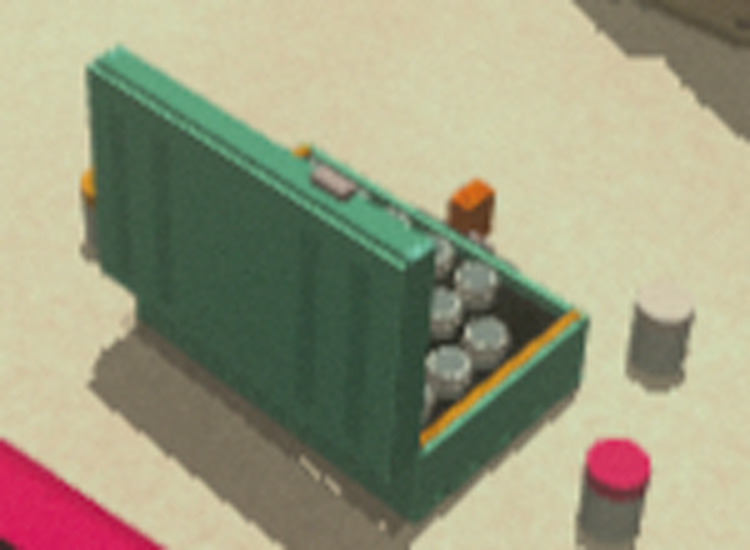

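```bash
python3 - <<'E'
from h import *
np.set_printoptions(precision=1,suppress=True)
T=lambda x,y:(140+(x+.5)/4.5-.5,100+(y+.5)/4.5-.5)
S=lambda x,y:(195+(x+.5)/5-.5,165+(y+.5)/5-.5)
for n,c in dict(fl=(183,420),fr=(568,423)).items(): print(n,onz("top",*T(*c),55))
FL=onz("top",*T(183,420),55);FR=onz("top",*T(568,423),55)
y=FL-FR;W=np.linalg.norm(y);y/=W;x=np.array([y[1],-y[0],0])
org=(FL+FR)/2+75*x;org[2]=0
print("org",org,"W",W,"yaw",np.arctan2(x[1],x[0]))
H=org+75*x+[0,0,55]
for n,a,b in(("lid+y",(405,270),(133,62)),("lid-y",(90,68),(578,66))):
    P,e=tri(*S(*a),*T(*b));d=P-H;r,z=d@x,d[2]
    print(n,P,e,"r,z",r,z,"y",d@y,"ang",np.arctan2(z,-r)-np.arctan2(25,150), np.hypot(r,z))
cat,e=tri(*S(474,188),*T(356,432));print("catch tri",cat,e)
c=onz("top",*T(356,445),74);d=c-org;print("catch top",c,d@x,d@y)
print("white front corner check scene",tri(*S(585,318),*T(183,420)))
for n,c in dict(pink=(63,295),white=(147,495),gold=(682,238)).items(): print(n,onz("top",*T(*c),48))
E
```

```text
fl [462.1 213.3  55. ]
fr [459.1 -12.3  55. ]
org [535.6  99.5   0. ] W 225.58203016275542 yaw -0.013016906855736622
lid+y [633.8 213.9 200.5] 1.0459134702611539 r,z 21.73002311460563 145.5000217374615 y 115.63262358665033 ang 1.5538991159716509 147.11373229635316
lid-y [630.5 -15.  200.3] 1.3450532418611842 r,z 21.432442615861653 145.30874074173005 y -113.26653468543002 ang 1.5520876984555285 146.88083514342338
catch tri [450.4 112.6  78.5] 7.201671935237671
catch top [445.4 110.1  74. ] -90.29366197231653 9.412318119033769
white front corner check scene (array([463.4, 214. ,  46.9]), np.float64(1.9819810535335485))
pink [537.5 286.6  48. ]
white [418.5 235.3  48. ]
gold [569.9 -81.1  48. ]
```

```bash
python3 -m creep '[{"dp":[-1,-0.47,-0.25],"angular":[0,0,-0.39]},{"dp":[-1,-0.47,-0.25],"angular":[0,0,-0.39]},{"dp":[-1,-0.47,-0.25],"angular":[0,0,-0.39]},{"dp":[-1,-0.47,-0.25],"angular":[0,0,-0.39]}]' 0 20
python3 -m creep '[{"dp":[-1,-0.98,0],"angular":[0,0,0]},{"dp":[-1,-0.98,0],"angular":[0,0,0]},{"dp":[-1,-0.98,0],"angular":[0,0,0]}]'
python3 -m creep '[{"dp":[-1,-0.98,0],"angular":[0,0,0]},{"dp":[-1,-0.98,0],"angular":[0,0,0]},{"dp":[-1,-0.98,0],"angular":[0,0,0]}]'
python3 -c "
from cell import robot
s=robot.read_state();print(s['t'],s['eef_pos'],s['eef_rot'].round(3) if hasattr(s['eef_rot'],'round') else s['eef_rot'],robot.tip_extent)"
```

```text
t: 0.6
eef_pos: [269.6, 492.9, 263.9]
eef_rot: [[-1.0, 0.017, -0.001], [0.017, 1.0, -0.0], [0.001, -0.0, -1.0]]
ft_force: [0.2, -0.1, 0.1]
grip_width: 0.149
gripper_force: 0.0
t: 0.98
eef_pos: [369.2, 392.1, 263.5]
eef_rot: [[-1.0, 0.018, -0.001], [0.018, 1.0, -0.001], [0.001, -0.001, -1.0]]
ft_force: [-0.9, 0.3, 0.4]
grip_width: 0.003
gripper_force: 0.0
t: 1.35
eef_pos: [467.8, 292.7, 263.6]
eef_rot: [[-1.0, 0.018, -0.001], [0.018, 1.0, -0.001], [0.001, -0.001, -1.0]]
ft_force: [0.6, 0.4, -0.1]
grip_width: -0.002
gripper_force: 0.0
1.35 [467.81230639 292.70608146 263.55430633] [[-1.     0.018 -0.001]
 [ 0.018  1.    -0.001]
 [ 0.001 -0.001 -1.   ]] 8.0
```

```bash
python3 -m creep '[{"dp":[-1,-0.98,0],"angular":[0,0,0]},{"dp":[-1,-0.98,0],"angular":[0,0,0]},{"dp":[-1,-0.98,0],"angular":[0,0,0]}]'
python3 -m creep '[{"dp":[-1,-0.95,0],"angular":[0,0,0]},{"dp":[-1,-0.95,0],"angular":[0,0,0]},{"dp":[-1,-0.95,0],"angular":[0,0,0]}]'
python3 -m creep '[{"dp":[-0.08,0,0.4],"angular":[0,0,0]},{"dp":[-0.08,0,0.75],"angular":[0,0,0]},{"dp":[-0.08,0,0.75],"angular":[0,0,0]}]'
python3 -c "
from cell import robot;import cv2
cv2.imwrite('pics/s2.png',cv2.resize(robot.capture('scene')[125:275,165:365],None,fx=4,fy=4))"
```

```text
t: 1.72
eef_pos: [566.3, 193.5, 263.4]
eef_rot: [[-1.0, 0.018, -0.001], [0.018, 1.0, -0.0], [0.001, -0.0, -1.0]]
ft_force: [-0.7, 0.6, 0.1]
grip_width: 0.0
gripper_force: 0.0
t: 2.1
eef_pos: [664.7, 97.2, 262.8]
eef_rot: [[-1.0, 0.017, -0.002], [0.017, 1.0, 0.0], [0.002, -0.0, -1.0]]
ft_force: [-0.9, 0.9, -0.5]
grip_width: -0.002
gripper_force: 0.0
t: 2.48
eef_pos: [668.5, 100.1, 184.8]
eef_rot: [[-1.0, 0.014, -0.008], [0.014, 1.0, 0.0], [0.008, 0.0, -1.0]]
ft_force: [-0.0, 0.2, -0.4]
grip_width: 0.002
gripper_force: 0.0
```

View pics/s2.png

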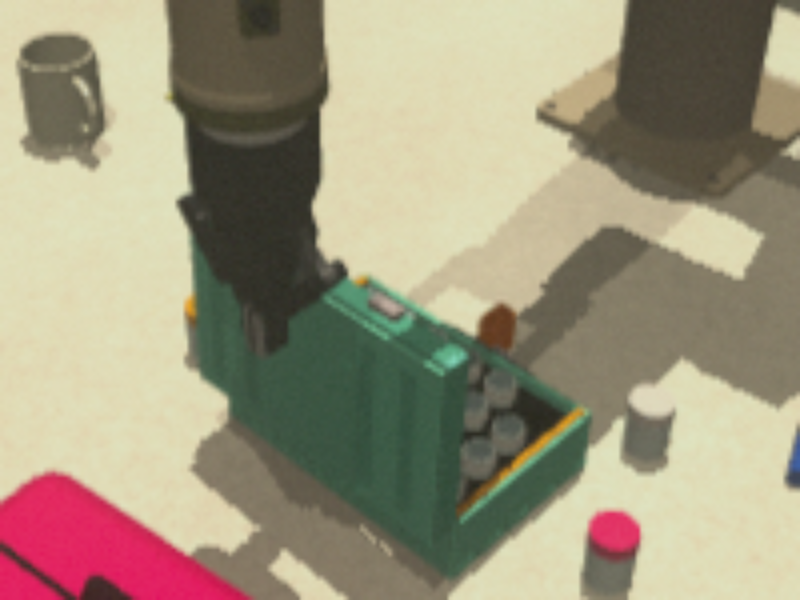

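Fingertips (crop (270,340)) stand behind the lid, midway across it. Pushing forward along the lid's arc.

```bash
python3 -m creep '[{"dp":[0.12,0,-0.06],"angular":[0,0,0]},{"dp":[0.22,0,-0.08],"angular":[0,0,0]},{"dp":[0.34,0,-0.09],"angular":[0,0,0]},{"dp":[0.46,0,-0.1],"angular":[0,0,0]},{"dp":[0.58,0,-0.1],"angular":[0,0,0]},{"dp":[0.69,0,-0.08],"angular":[0,0,0]},{"dp":[0.8,0,-0.06],"angular":[0,0,0]},{"dp":[0.89,0,-0.03],"angular":[0,0,0]},{"dp":[0.89,0,-0.03],"angular":[0,0,0]}]'
python3 -c "
from cell import robot;import cv2
cv2.imwrite('pics/s3.png',cv2.resize(robot.capture('scene')[125:275,165:365],None,fx=4,fy=4))"
```

```text
t: 3.65
eef_pos: [581.5, 99.1, 191.4]
eef_rot: [[-1.0, 0.015, -0.002], [0.015, 1.0, -0.0], [0.002, -0.0, -1.0]]
ft_force: [0.4, 0.6, 0.1]
grip_width: 0.003
gripper_force: 0.0
```

View pics/s3.png

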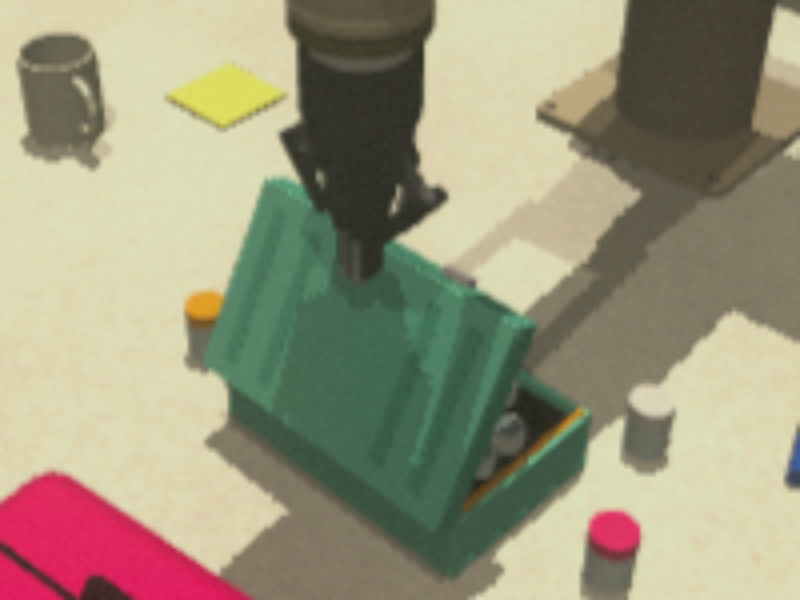

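The lid has followed to about 60° and the tip (crop (362,275)) is near its edge. Continuing the arc.

```bash
python3 -m creep '[{"dp":[0.11,0,0.04],"angular":[0,0,0]},{"dp":[0.22,0,0.1],"angular":[0,0,0]},{"dp":[0.325,0,0.17],"angular":[0,0,0]},{"dp":[0.41,0,0.24],"angular":[0,0,0]},{"dp":[0.49,0,0.31],"angular":[0,0,0]},{"dp":[0.575,0,0.39],"angular":[0,0,0]},{"dp":[0.64,0,0.48],"angular":[0,0,0]},{"dp":[0.7,0,0.57],"angular":[0,0,0]},{"dp":[0.765,0,0.66],"angular":[0,0,0]},{"dp":[0.82,0,0.77],"angular":[0,0,0]},{"dp":[0.86,0,0.88],"angular":[0,0,0]},{"dp":[0.86,0,0.9],"angular":[0,0,0]}]'
python3 -m creep '[{"dp":[0.01,0,0.06],"angular":[0,0,0]},{"dp":[0.02,0,0.12],"angular":[0,0,0]},{"dp":[0.02,0,0.15],"angular":[0,0,0]},{"dp":[0.02,0,0.17],"angular":[0,0,0]},{"dp":[0.02,0,0.17],"angular":[0,0,0]}]'
```

```text
t: 5.2
eef_pos: [495.6, 100.4, 100.9]
eef_rot: [[-1.0, 0.015, -0.002], [0.015, 1.0, -0.0], [0.002, -0.0, -1.0]]
ft_force: [0.1, -0.1, 1.0]
grip_width: -0.001
gripper_force: 0.6
t: 5.82
eef_pos: [494.6, 100.5, 87.8]
eef_rot: [[-1.0, 0.015, -0.001], [0.015, 1.0, -0.0], [0.001, -0.0, -1.0]]
ft_force: [-15.9, -1.8, 28.2]
grip_width: -0.002
gripper_force: 13.8
```

```bash
python3 -m creep '[{"dp":[0,0,-0.2],"angular":[0,0,0]},{"dp":[0,0,-0.5],"angular":[0,0,0]},{"dp":[0.2,-0.4,-0.6],"angular":[0,0,0]},{"dp":[0.55,-0.95,-0.6],"angular":[0,0,0]},{"dp":[0.55,-0.95,-0.6],"angular":[0,0,0]},{"dp":[0.55,-0.95,-0.6],"angular":[0,0,0]}]'
python3 - <<'E'
from h import *
i=robot.capture("top");s=robot.capture("scene")
cv2.imwrite("pics/t4.png",cv2.resize(np.hstack([i[90:230,140:310],s[150:290,200:350]]),None,fx=2.5,fy=2.5,interpolation=cv2.INTER_CUBIC))
m=cv2.inRange(cv2.cvtColor(i,cv2.COLOR_BGR2HSV),(5,150,100),(17,255,255))
k,_,st,ce=cv2.connectedComponentsWithStats(m)
for j in range(1,k):
    if st[j][4]>8 and 150<ce[j][1]<230: print(st[j],ce[j],onz("top",*ce[j],74).round(1))
E
```

```text
t: 6.58
eef_pos: [438.6, 6.2, 145.5]
eef_rot: [[-1.0, 0.017, 0.001], [0.017, 1.0, 0.0], [-0.001, 0.0, -1.0]]
ft_force: [0.3, 1.9, 0.3]
grip_width: 0.0
gripper_force: 0.0
```

View pics/t4.png

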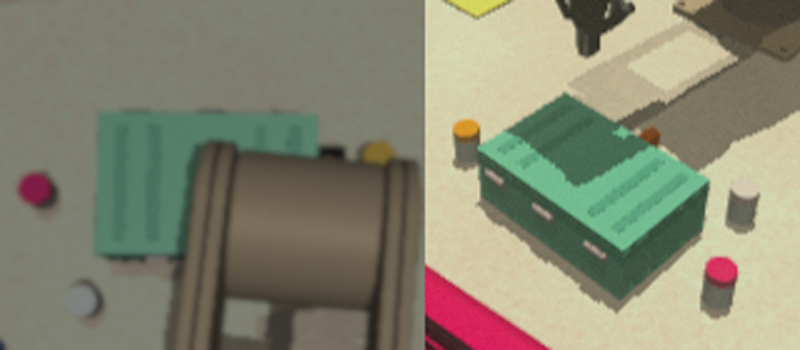

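The lid is shut flat. The front-left top corner is at crop (95,256) in the top view. The arm hides the catch, which shows only as a spot at crop (650,137) in the scene view. Checking for case shift.

```bash
python3 - <<'E'
from h import *
for c in((95,256),(98,112)): print(onz("top",140+c[0]/2.5,90+c[1]/2.5,80).round(1))
s=cv2.imread("pics/t4.png")
p=(200+(650-425)/2.5,150+137/2.5);print(p,[np.round(proj("scene",np.array([445.,y,74])),1).tolist() for y in(106,110,114)])
E
```

```text
[461.3 214.4  80. ]
[612.  213.1  80. ]
(290.0, 204.8) [[287.6, 201.5], [288.6, 202.0], [289.6, 202.6]]
```

```bash
python3 -m creep '[{"dp":[-0.01,0.5,0],"angular":[0,0,0]},{"dp":[-0.01,0.55,0.2],"angular":[0,0,0]},{"dp":[-0.01,0.55,0.5],"angular":[0,0,0]},{"dp":[-0.01,0.55,0.8],"angular":[0,0,0]},{"dp":[-0.01,0.55,0.86],"angular":[0,0,0]},{"dp":[-0.01,0.55,0.86],"angular":[0,0,0]}]'
python3 -m creep '[{"dp":[0,0.1,0],"angular":[0,0,0]},{"dp":[0,0.2,0],"angular":[0,0,0]},{"dp":[0,0.25,0],"angular":[0,0,0]},{"dp":[0,0.3,0],"angular":[0,0,0]},{"dp":[0,0.35,0],"angular":[0,0,0]},{"dp":[0,0.4,0],"angular":[0,0,0]},{"dp":[0,0.44,0],"angular":[0,0,0]},{"dp":[0,0.47,0],"angular":[0,0,0]},{"dp":[0,0.47,0],"angular":[0,0,0]}]'
```

```text
t: 7.42
eef_pos: [440.2, 61.9, 59.5]
eef_rot: [[-1.0, 0.014, -0.001], [0.014, 1.0, 0.0], [0.001, 0.0, -1.0]]
ft_force: [0.3, -0.1, -0.3]
grip_width: -0.004
gripper_force: 0.0
t: 8.55
eef_pos: [440.7, 108.6, 59.2]
eef_rot: [[-1.0, 0.015, -0.0], [0.015, 1.0, 0.0], [0.0, 0.0, -1.0]]
ft_force: [0.3, 0.5, -0.6]
grip_width: -0.002
gripper_force: 0.0
```

```bash
python3 -m creep '[{"dp":[0,0.02,0],"angular":[0,0,0]},{"dp":[0,0.04,0],"angular":[0,0,0]},{"dp":[0,0.04,0],"angular":[0,0,0]}]'
python3 -m creep '[{"dp":[0,0.02,0],"angular":[0,0,0]},{"dp":[0,0.03,0],"angular":[0,0,0]},{"dp":[0,0.03,0],"angular":[0,0,0]}]'
python3 - <<'E'
from h import *
i=robot.capture("top");s=robot.capture("scene")
cv2.imwrite("pics/t5.png",cv2.resize(np.hstack([i[90:230,140:310],s[150:290,200:350]]),None,fx=2.5,fy=2.5,interpolation=cv2.INTER_CUBIC))
E
```

```text
t: 8.93
eef_pos: [440.7, 112.4, 59.2]
eef_rot: [[-1.0, 0.015, -0.0], [0.015, 1.0, 0.0], [0.0, 0.0, -1.0]]
ft_force: [0.6, -0.7, 0.7]
grip_width: 0.001
gripper_force: 0.2
t: 9.3
eef_pos: [440.8, 115.4, 59.2]
eef_rot: [[-1.0, 0.015, -0.0], [0.015, 1.0, 0.0], [0.0, 0.0, -1.0]]
ft_force: [-0.8, -1.9, -0.0]
grip_width: 0.004
gripper_force: 0.4
```

View pics/t5.png

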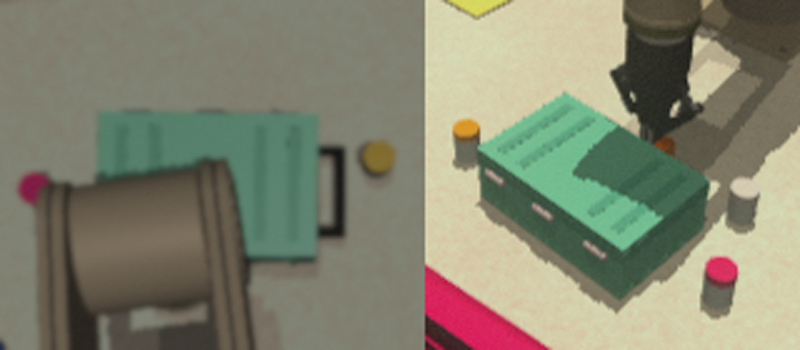

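The case hasn't moved. In the scene view the catch has gone from crop (650,137) to (665,145), about 24 mm. Pushing on until the stop is felt.

```bash
for k in 1 2; do python3 -m creep '[{"dp":[0,0.02,0],"angular":[0,0,0]},{"dp":[0,0.03,0],"angular":[0,0,0]},{"dp":[0,0.03,0],"angular":[0,0,0]}]' | grep -E 'pos|force'; done
```

```text
eef_pos: [440.9, 117.1, 59.3]
ft_force: [-1.1, -9.8, 0.7]
gripper_force: 4.4
eef_pos: [441.3, 119.7, 59.3]
ft_force: [1.1, -10.5, 0.0]
gripper_force: 5.4
```

The stop is reached: the force rose to about 10 N. Backing off, lifting and checking.

```bash
python3 -m creep '[{"dp":[0,-0.1,0],"angular":[0,0,0]},{"dp":[0,-0.35,0],"angular":[0,0,0]},{"dp":[0,-0.35,-0.4],"angular":[0,0,0]},{"dp":[0,-0.35,-1],"angular":[0,0,0]},{"dp":[0,-0.35,-1],"angular":[0,0,0]}]' | head -2
python3 -m creep '[{"dp":[0,-0.6,-0.3],"angular":[0,0,0]},{"dp":[0,-1,-0.3],"angular":[0,0,0]},{"dp":[0,-1,-0.3],"angular":[0,0,0]},{"dp":[0,-1,-0.3],"angular":[0,0,0]}]' | head -2
python3 -m creep '[{"dp":[0,-0.6,0],"angular":[0,0,0]},{"dp":[0,-1,0],"angular":[0,0,0]},{"dp":[0,-1,0],"angular":[0,0,0]},{"dp":[0,-1,0],"angular":[0,0,0]}]' | head -2
python3 - <<'E'
from h import *
i=robot.capture("top");s=robot.capture("scene")
cv2.imwrite("pics/t6.png",cv2.resize(np.hstack([i[90:230,140:310],s[150:290,200:350]]),None,fx=2.5,fy=2.5,interpolation=cv2.INTER_CUBIC))
m=cv2.inRange(cv2.cvtColor(i,cv2.COLOR_BGR2HSV),(5,150,90),(17,255,255))
k,_,st,ce=cv2.connectedComponentsWithStats(m)
for j in range(1,k):
    if st[j][4]>8 and 150<ce[j][1]<230: print(st[j],ce[j],onz("top",*ce[j],74).round(1))
E
```

```text
t: 10.78
eef_pos: [444.3, 86.6, 165.1]
t: 11.28
eef_pos: [438.5, -13.3, 188.5]
t: 11.78
eef_pos: [437.3, -112.4, 188.6]
[287 151  10   7  38] [290.78947368 154.21052632] [560.5 -77.8  74. ]
[206 193   5  10  47] [208.0212766  197.78723404] [447.4 137.8  74. ]
```

View pics/t6.png

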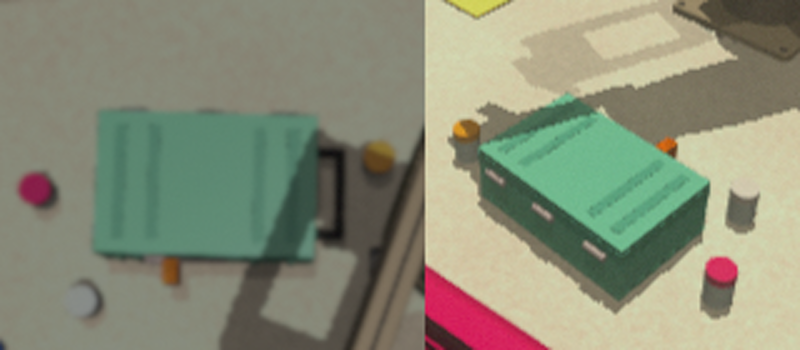

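The final picture shows the lid shut, the orange catch at top-view crop (171,271), which is y≈138 mm or about its full travel, and the jars where they were. Handing in.

```bash
python3 -c "
from cell import robot;print(robot.sign_off())"
```

```text
the job is handed in; nothing more can be done
None
```

I shut the lid gently, pushed the catch across until I felt its stop, and handed the job in after about 12 s; the final pictures show the case moved only 1–2 mm and the jars in place, but the sign-off returned no verdict.

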